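# Put the drip tray back in the contact grill and clip the lid shut

## Task

The contact grill has been washed: slide its metal drip tray all the way into the slot in the side of the grill, until the tray's upright end plate sits flush against the grill. Then swing the grill's lid down and press it until it clips shut. Leave everything else on the counter where it is.

Things in the scene. Friction and masses are not known exactly. Their poses are not given: they have to be found in the camera images.
- grill: Contact grill, fixed: red body over black sides, 220 mm (x) by 260 mm (y), body top 70 mm above the counter. Origin: middle of its underside. -x is its front, towards the robot; yaw up to 0.2 rad. The drip tray slot opens in its -y side (right side seen from the robot), whose wall above the slot is flat and upright. A red lid is hinged along its rear.
- slot (a point): Mouth of the grill's drip tray slot, at counter height, mid-width, in the plane of the side wall; 35 mm forward of the grill's origin. Axes as the grill: +y runs straight into the slot, x across, z up. The slot is a tunnel on the bare counter, 95 mm wide, 30 mm high, 160 mm deep; its side walls flare outward by 6 mm over the first 22 mm.
- tray: Loose aluminium drip tray, 0.25 to 0.45 kg, flat on the counter. Origin: middle of the underside of the pan; +y to the nose that goes in first. Pan 92 mm (x) by 150 mm (y), open on top, 22 mm high, walls and floor 4 mm. Fully home, its origin lies at x = 0, y = +75 mm from slot, axes alike. Starts 30 to 65 mm off to the slot's -x, nose 25 to 60 mm short, within 0.3 rad of straight.
- tray_grip (a point): Middle of the rear end face of the tray's black grip block, 10 mm up, 113 mm behind the tray's origin (its -y). The grip is 50 mm wide (x), 20 mm tall, 30 mm long. Between grip and pan stands the upright end plate, 92 mm wide, 8 mm thick, 45 mm tall; fully home, the plate's front face touches the grill's side wall above the slot.
- lid (a joint): Angle of the grill's lid, rad: 0 shut and clipped, growing as its front rises; starts 0.8 to 1.15. The stiff hinge (0.9 N m) keeps it where it is left. Within 0.07 rad of shut, a steel bar under the lid's front edge meets a sprung catch on the grill's front; pressing the lid's front edge down with some 8 to 15 N takes it past, and the catch then holds it shut.
- lid_front (a point): Point on the lid's outer (upper) face, mid-width, 20 mm from its front edge, 190 mm along the lid from the hinge; 102 mm above the counter when shut. Axes turn with the lid: -x to its front edge, z out of the outer face. Lid 210 by 210 mm, 22 mm thick, red with a steel panel; a black lip 100 mm wide, 14 mm thick sticks out 30 mm past the front edge, its top 4 mm below the outer face.
- lid_hinge (a point): Hinge axis of the lid, mid-width, at the rear of the grill, 72 mm above the counter; the lid turns about the grill's y axis. The lid's outer face lies 30 mm off this axis (above it when shut).
- mug: Bystander: white mug, 80 mm wide, 95 mm tall; origin at its underside, not to be disturbed.
- coffee_jar: Bystander: amber jar with red cap, 80 mm wide, 130 mm tall; origin at its underside, not to be disturbed.
- spatula: Bystander: spatula lying flat, about 240 mm long; origin at its underside, not to be disturbed.
- salt: Bystander: small white salt shaker with steel cap, 50 mm wide, 90 mm tall; origin at its underside, not to be disturbed.
- soap: Bystander: green washing-up bottle with red cap, 60 mm wide, 190 mm tall; origin at its underside, not to be disturbed.
- pepper_can: Bystander: yellow can, 66 mm wide, 110 mm tall; origin at its underside, not to be disturbed.
Mind the look-alikes: they are no part of the job. Of the things that look like the tray, take the one that is nearest to the robot's base at the start.

How it is judged:
By the outcome, as a careful person would: the job done as asked, in the order asked, and still so for the second after the job is handed in, with the robot touching nothing.
It also fails if it takes over 72 s, if anything falls off the work surface, if the arm or the gripper's body presses on something with over 40 N, if the wrist force passes 120 N, or if a joint passes its speed limit or range.

## Robot

A 6-joint arm with a two-finger parallel gripper is mounted at the origin on the work surface. World frame = base frame: x ahead of the robot, y to its left, z up, the work surface at z = 0. Lengths are in mm, angles in rad, forces in N, time in s.
With the tool pointing down it reaches from about 275 to 1000 mm from the base axis. Payload 8.4 kg.
Tool frame: the origin (TCP) lies between the finger pads; the fingertips stand r.finger_overhang ahead of it and the grasp point (between the pads) is the TCP (r.finger_overhang is the distance from the TCP to the fingertips, in mm); z points along the fingers, y is the line along which they close (so a half turn about z gives the same grasp; the last joint's range is limited). The gripper opens to 85 mm and grips with 20 to 120 N. Pads are 22 mm wide; open, the fingers measure 114 mm over their backs; the gripper's body (76 mm by 85 mm) begins 54 mm behind the grasp point. The pads swing forward as they close: fully open they stand 13 mm farther back than shut.
Start: joints at [1.307, 0.353, 1.633, -0, 1.155, -0.002], TCP at [161.761, 603.706, 250.281] pointing down, gripper open.
Joint ranges: [-2.63, 2.63], [-0.92, 2.1], [0.06, 2.66], [-1.3, 4.44], [0, 2.69], [-3.02, 3.02]. Speed limits (rad/s): [2.22, 2.22, 2.79, 3.14, 3.14, 3.14].

## Interface

Orientations are given as [roll, pitch, yaw] about the fixed x, y, z axes, in that order (R = Rz(yaw) Ry(pitch) Rx(roll)).
In Python, from rig import r, cams, sign_off gives the robot as it stands.
- The arm moves only by the shell command python3 -m crank 'ROWS' [FORCE]. ROWS is JSON, a list of rows, each a list of 7 numbers: the shift along the tool's x, y, z in m, then the turn, a rotation vector about the tool's x, y, z in rad, then the closure, from 0 (fully open) to 1 (shut). In form: [[dx, dy, dz, ax, ay, az, gripper], ...]. A call has 1 to 5 rows; each row is the pose to reach, as a shift and turn from the pose commanded when the call began, along the tool's axes at that moment; what a row does not reach only later rows make up. A row lasts 1/10 s, in which the tool goes at most 50 mm and 8.59 degrees, less where a joint would pass 70% of its speed; a pose out of reach is approached as far as the arm can. A call with a gripper value outside its range is refused whole. The fingers move at their own pace and stop on an object; FORCE is the grip in N (left out, the last holds). Time passes only in rows, so rows that repeat a pose let the fingers close. It gives the time, the measured TCP pose, the force, the opening and the grip force at its end, in the units of the state.
- r.sense(): the state, without advancing time (a new reading comes with each control period).
- cams.grab_frame(name): name is "scene" or "top" or "wrist"; returns a dict with "image" (400x640x3 uint8, red, green, blue), "fx", "fy", "cx", "cy" (pixels), "D" ([k1, k2, p1, p2, k3] as OpenCV has them; the pictures are not rectified), "position" and "orientation" of the camera in the world. Camera axes: x right, y down, z forward; pixel columns grow to the right and rows downward; lengths in mm; the calibration is good to about 2 mm. A picture is of the moment at which its call begins. There is no depth.
- sign_off(): hands the job in; it is judged then, once.
The state is a dict: "clock": time; "qpos": joint angles; "qvel": joint speeds; "joint_efforts": joint torques, N m; "eef_pos": TCP position; "tcp_rot": TCP orientation; "contact_force": force on the tool from outside, world axes, zero at the start; "wrist_torque": the same for the moment, N m; "opening": opening from 0.0 (shut) to 1.0 (fully open); "grasp_force": force on a finger pad.
Only numpy, scipy, OpenCV 4.12 (cv2) and the standard library are available. Lean on these libraries where they do the work, as an engineer would, in place of code of your own. Each camera call takes 0.05 s, during which the arm holds its last target. There are 200 camera calls.

## Working session

There is one attempt and no reset: what is moved stays moved. The work goes in short steps, Python scripts to look and compute and a shell command to move; the robot and the scene stay as the last step left them, time stands still between calls to the robot, and variables do not carry over. Pictures are saved under pics/ and viewed, at most 11 in all, crops included, and the job is handed in when it is done.

```bash
ls; mkdir -p pics
python3 - <<'E'
from rig import r,cams
import cv2,numpy as np
for n in("scene","top"):
    f=cams.grab_frame(n); cv2.imwrite(f"pics/{n}0.png",f["image"][:,:,::-1])
    print(n,{k:np.round(v,4).tolist() for k,v in f.items() if k!="image"})
print(r.sense(), r.finger_overhang)
E
```

```text
pics
scene {'fx': 518.0193, 'fy': 518.0193, 'cx': 318.6056, 'cy': 203.8003, 'D': [-0.0195, 0.0, 0.0, 0.0, 0.0], 'position': [1041.4638, 933.7233, 1219.8982], 'orientation': [-2.3874, 0.0131, 2.6302]}
top {'fx': 480.0015, 'fy': 480.0015, 'cx': 317.3322, 'cy': 192.0498, 'D': [-0.1467, 0.0, 0.0, 0.0, 0.0], 'position': [300.3108, 1.9046, 1432.5789], 'orientation': [-2.9642, -0.018, -1.5732]}
{'clock': 0.1, 'qpos': array([ 1.30658012e+00,  3.53558540e-01,  1.63408144e+00,  2.85951864e-06,
        1.15523567e+00, -2.42497981e-03]), 'qvel': array([ 0.00038722,  0.00012957, -0.00163623,  0.00114627,  0.00161427,
       -0.00162266]), 'joint_efforts': array([-9.29236012e-04, -6.06355476e+01, -3.42818427e+01,  2.79165653e-05,
        3.98222866e-03, -1.09918722e-05]), 'eef_pos': array([161.65974314, 603.28902693, 249.64018978]), 'tcp_rot': array([-3.14030967e+00, -5.72588984e-06,  2.87980027e+00]), 'contact_force': array([ 0.39868009, -0.1281923 , -0.13537099]), 'wrist_torque': array([ 0.02373828,  0.01221573, -0.00729345]), 'grasp_force': 0.0, 'opening': 1.0029974300981837} 19.0
```

View pics/scene0.png

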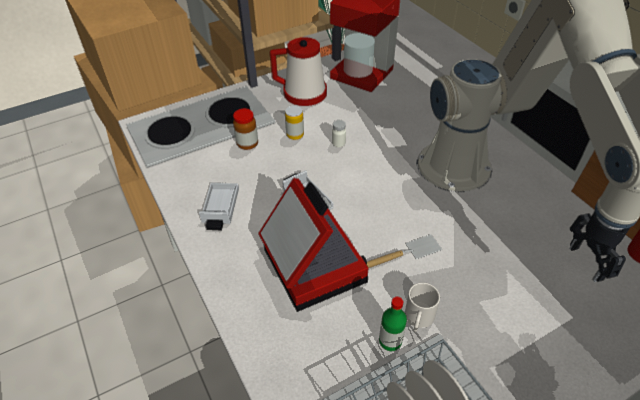

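View pics/top0.png

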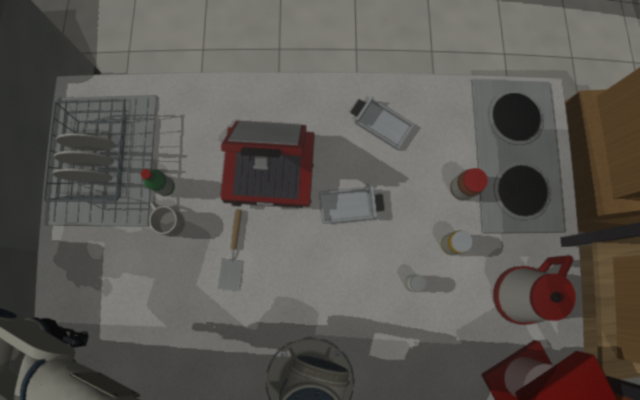

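The top view shows the grill at about (268,165), with the near tray at (350,205) and its grip at (379,202). The look-alike tray is at (385,125), farther from the base. I'll zoom in to measure.

```bash
cat > h.py <<'E'
import numpy as np,cv2
from scipy.spatial.transform import Rotation as R
from rig import r,cams
def ray(f,uv):
    K=np.array([[f["fx"],0,f["cx"]],[0,f["fy"],f["cy"]],[0,0,1.]])
    p=cv2.undistortPoints(np.array(uv,float).reshape(-1,1,2),K,np.array(f["D"],float))[:,0]
    return np.array(f["position"],float),R.from_euler("xyz",f["orientation"]).apply(np.c_[p,np.ones(len(p))])
def atz(f,uv,z):
    o,d=ray(f,uv); return o+d*((z-o[2])/d[:,2])[:,None]
def tri(f1,a,f2,b):
    o1,d1=ray(f1,a);o2,d2=ray(f2,b);out=[]
    for x,y in zip(d1,d2):
        t=np.linalg.lstsq(np.c_[x,-y],o2-o1,rcond=None)[0]
        p,q=o1+x*t[0],o2+y*t[1]; out.append(np.r_[(p+q)/2,np.linalg.norm(p-q)])
    return np.array(out)
def proj(f,P):
    K=np.array([[f["fx"],0,f["cx"]],[0,f["fy"],f["cy"]],[0,0,1.]])
    M=R.from_euler("xyz",f["orientation"]).as_matrix().T
    return cv2.projectPoints(np.array(P,float).reshape(-1,1,3),cv2.Rodrigues(M)[0],-M@np.array(f["position"],float),K,np.array(f["D"],float))[0][:,0]
def crop(f,u0,v0,u1,v1,s,name,g=1.0):
    cv2.imwrite(name,np.clip(cv2.resize(f["image"][v0:v1,u0:u1,::-1],None,fx=s,fy=s,interpolation=cv2.INTER_CUBIC)*g,0,255).astype(np.uint8))
E
python3 - <<'E'
from h import *
crop(cams.grab_frame("top"),215,110,395,235,4,"pics/t1.png",2)
crop(cams.grab_frame("scene"),245,160,385,315,3.8,"pics/s1.png",1.3)
E
```

```text
(no output)
```

View pics/t1.png

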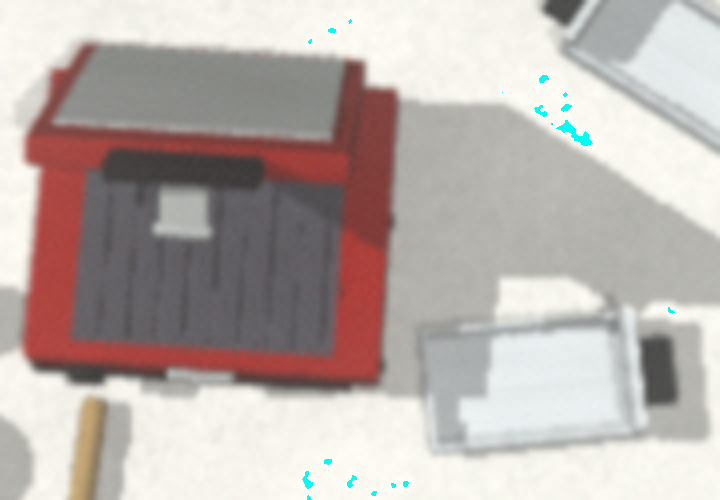

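View pics/s1.png

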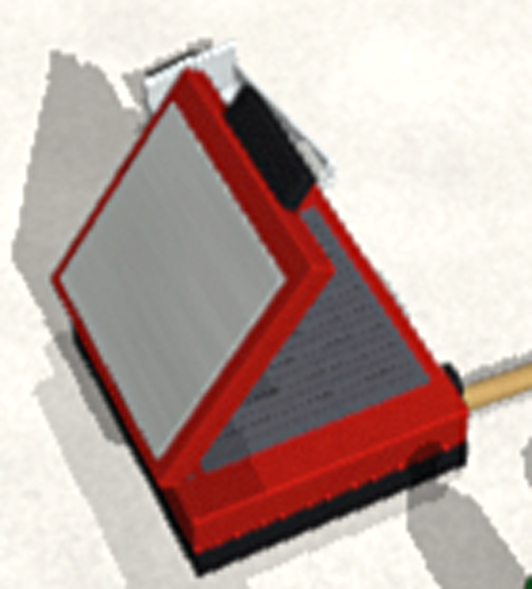

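Run:
```python
from h import *
np.set_printoptions(precision=1,suppress=True)
T=cams.grab_frame("top");S=cams.grab_frame("scene")
t=lambda a:(np.array(a,float)+.5)/4-.5+[215,110]
s=lambda a:(np.array(a,float)+.5)/3.8-.5+[245,160]
print("grill top FL,FR,RR",atz(T,t([(28,358),(380,382),(398,92)]),70))
print("FL tri",tri(T,t([(28,358)]),S,s([(468,408)])), atz(S,s([(468,408),(197,520)]),70))
print("tray nose far,near",atz(T,t([(421,325),(434,452)]),22))
print("plate far,near top",atz(T,t([(625,308),(645,437)]),45))
print("grip end far,near z20",atz(T,t([(672,337),(677,402)]),20))
print("plate far top corner tri? scene",atz(S,s([(145,72),(232,45)]),45))
# lid front-edge corners, outer face: left,right
print("lid tri",tri(T,t([(28,135),(350,155)]),S,s([(330,268),(192,70)])))
print("lip",tri(T,t([(105,155),(263,160)]),S,s([(300,205),(243,88)])))
print("lid steel corners tri", tri(T,t([(52,124),(333,138)]),S,s([(287,280),(175,103)])))
```

```text
grill top FL,FR,RR [[523.6 252.8  70. ]
 [506.4  -1.   70. ]
 [723.  -14.2  70. ]]
FL tri [[523.8 254.3  64.9   1.6]] [[525.5 257.7  70. ]
 [738.4 244.8  70. ]]
tray nose far,near [[556.7 -31.7  22. ]
 [461.4 -41.   22. ]]
plate far,near top [[ 565.4 -182.    45. ]
 [ 469.5 -194.6   45. ]]
grip end far,near z20 [[ 548.1 -220.3   20. ]
 [ 498.8 -222.8   20. ]]
plate far top corner tri? scene [[ 560.7 -193.6   45. ]
 [ 479.9 -185.8   45. ]]
lid tri [[631.  227.2 258.   13.2]
 [620.2  20.8 256.2   7.9]]
lip [[619.6 175.1 261.1   6.4]
 [609.5  75.2 279.6  10.4]]
lid steel corners tri [[648.2 212.1 239.2   2.2]
 [637.6  30.8 240.    3.9]]
```

Measured: the grill centre is about (625,120) with yaw -0.064, which puts the slot at (582,-8). The tray origin is about (515,-110) with yaw +0.078, and its grip end is at (523,-221). Body and tray lengths, offset and nose gap all match the text. I'll turn first, then move above the grip.

```bash
cat >> h.py <<'E'
def goal(x,y,z,a,tilt=0):
    """delta rows values from the measured pose to tool down, tool y at world angle a, tilted about tool y"""
    s=r.sense(); C=R.from_euler("xyz",s["tcp_rot"])
    ty=np.array([np.cos(a),np.sin(a),0]);tz=np.array([0,0,-1.]);tx=np.cross(ty,tz)
    G=R.from_matrix(np.c_[tx,ty,tz])*R.from_rotvec([0,tilt,0])
    d=C.inv().apply(np.array([x,y,z])-s["eef_pos"])/1000
    print("t",s["clock"],"pos",np.round(s["eef_pos"],1),"F",np.round(s["contact_force"],1),"open",round(s["opening"],2),"shift",np.round(d,4),"turn",np.round((C.inv()*G).as_rotvec(),3))
E
python3 -m crank '[[0,0,0,0,0,0.7,0],[0,0,0,0,0,0.7,0],[0,0,0,0,0,0.7,0],[0,0,0,0,0,0.7,0],[0,0,0,0,0,0.7,0]]'
python3 -c "
from h import *
goal(515,-210,190,.078); goal(515,-210,250,.078)"
```

```text
clock: 0.8
eef_pos: [161.8, 603.7, 250.2]
tcp_rot: [-3.142, 0.0, 2.174]
contact_force: [1.1, -0.8, -0.6]
opening: 1.0
grasp_force: 0.0
t 0.8 pos [161.8 603.7 250.2] F [ 1.1 -0.8 -0.6] open 1.0 shift [-0.8705 -0.1706  0.0603] turn [-0.     0.     0.525]
t 0.8 pos [161.8 603.7 250.2] F [ 1.1 -0.8 -0.6] open 1.0 shift [-8.705e-01 -1.706e-01  3.000e-04] turn [-0.     0.     0.525]
```

```bash
python3 -m crank '[[0,0,0,0,0,0.525,0],[0,0,0,0,0,0.525,0],[0,0,0,0,0,0.525,0],[0,0,0,0,0,0.525,0]]' >/dev/null
python3 -m crank '[[-0.05,0.018,0,0,0,0,0],[-0.1,0.035,0,0,0,0,0],[-0.14,0.05,0,0,0,0,0],[-0.18,0.064,0,0,0,0,0],[-0.22,0.078,0,0,0,0,0]]' | head -3
python3 -m crank '[[-0.05,0.018,0,0,0,0,0],[-0.1,0.035,0,0,0,0,0],[-0.14,0.05,0,0,0,0,0],[-0.18,0.064,0,0,0,0,0],[-0.22,0.078,0,0,0,0,0]]' | head -3
python3 -c "
from h import *
goal(515,-210,250,.078)"
```

```text
clock: 1.7
eef_pos: [258.3, 389.3, 250.4]
tcp_rot: [3.141, -0.0, 1.655]
clock: 2.2
eef_pos: [354.6, 176.6, 250.6]
tcp_rot: [3.141, -0.0, 1.655]
t 2.2 pos [354.6 176.6 250.6] F [ 0.7 -0.1  0.3] open 1.0 shift [-0.3987  0.1274  0.0006] turn [ 0.001 -0.     0.006]
```

```bash
python3 -m crank '[[-0.045,0.014,0,0,0,0.006,0],[-0.09,0.028,0,0,0,0.006,0],[-0.13,0.041,0,0,0,0.006,0],[-0.17,0.054,0,0,0,0.006,0],[-0.21,0.066,0,0,0,0.006,0]]' | head -3
python3 -m crank '[[-0.045,0.014,0.02,0,0,0,0],[-0.09,0.029,0.04,0,0,0,0],[-0.13,0.042,0.06,0,0,0,0],[-0.19,0.061,0.06,0,0,0,0],[-0.19,0.061,0.06,0,0,0,0]]' | head -3
python3 - <<'E'
from h import *
goal(515,-210,190,.078)
f=cams.grab_frame("wrist");print({k:np.round(v,4).tolist() for k,v in f.items() if k!="image"})
cv2.imwrite("pics/w1.png",f["image"][:,:,::-1])
E
```

```text
clock: 2.7
eef_pos: [438.0, -27.3, 250.6]
tcp_rot: [3.141, 0.0, 1.648]
clock: 3.2
eef_pos: [514.5, -214.0, 189.7]
tcp_rot: [3.141, 0.001, 1.646]
t 3.2 pos [ 514.5 -214.   189.7] F [ 0.6  0.1 -0.3] open 1.0 shift [ 0.004   0.0008 -0.0003] turn [ 0.001  0.001 -0.002]
{'fx': 309.4695, 'fy': 309.4695, 'cx': 321.5187, 'cy': 199.3592, 'D': [0.0073, 0.0, 0.0, 0.0, 0.0], 'position': [508.8355, -133.3964, 314.3994], 'orientation': [2.8221, -0.0006, 0.0758]}
```

View pics/w1.png

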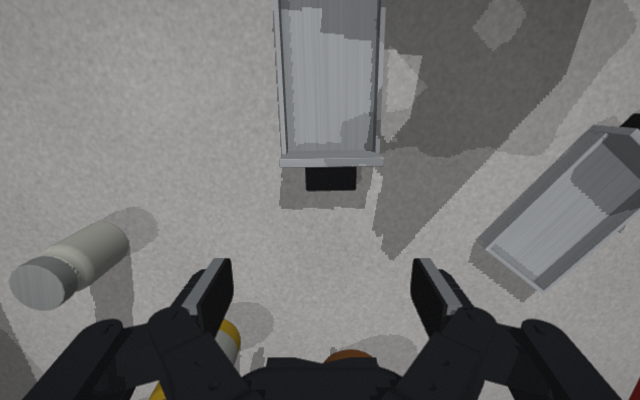

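The wrist view shows the tray ahead of the gripper. The rear top edge of the grip runs (306,190) to (356,190), the plate top runs (280,158) to (383,158), and the pan sides continue upward from there. I'll check heights against the top view and work out the grasp.

Run:
```python
from h import *
np.set_printoptions(precision=1,suppress=True)
W=cams.grab_frame("wrist");T=cams.grab_frame("top");S=cams.grab_frame("scene")
print("grip rear z20",atz(W,[(306,190.5),(356,190.5)],20), "plate rear top z45",atz(W,[(279.5,166),(383,166)],45),"plate front top", atz(W,[(279.5,157.5),(383,157.5)],45))
print("pan rim rear/front z22", atz(W,[(276,5),(382,5)],22))
t=lambda a:(np.array(a,float)+.5)/4-.5+[215,110]
print(tri(W,[(356,190.5),(306,190.5)],T,t([(672,337),(677,402)])))
print(tri(W,[(383,157.5),(279.5,157.5)],T,t([(620,308),(634,437)])))
```

```text
grip rear z20 [[ 500.5 -222.3   20. ]
 [ 550.  -218.5   20. ]] plate rear top z45 [[ 476.4 -193.8   45. ]
 [ 567.9 -186.9   45. ]] plate front top [[ 476.2 -186.2   45. ]
 [ 566.8 -179.4   45. ]]
pan rim rear/front z22 [[466.4 -64.5  22. ]
 [553.4 -58.   22. ]]
[[ 551.6 -223.1    3.5    1.3]
 [ 500.  -224.2   12.7    0.6]]
[[ 559.  -173.5   80.1    0.6]
 [ 472.9 -190.7   19.1    1.3]]
```

```bash
python3 -m crank '[[0.003,0.01,0.045,0,0,0,0],[0.003,0.01,0.09,0,0,0,0],[0.003,0.01,0.13,0,0,0,0],[0.003,0.01,0.164,0,0,0,0],[0.003,0.01,0.164,0,0,0,0]]' 
python3 -m crank '[[0,0,0,0,0,0,1],[0,0,0,0,0,0,1],[0,0,0,0,0,0,1],[0,0,0,0,0,0,1],[0,0,0,0,0,0,1]]' 50
python3 -m crank '[[0,0,0,0,0,0,1],[0,0,0,0,0,0,1],[0,0,0,0,0,0,1]]' 
python3 -c "
from h import *
goal(524.4,-210.4,26,.078)"
```

```text
clock: 3.9
eef_pos: [519.5, -203.4, 23.0]
tcp_rot: [-3.135, -0.003, 1.65]
contact_force: [0.5, 0.9, 0.4]
opening: 0.999
grasp_force: 0.0
clock: 4.4
eef_pos: [524.3, -206.5, 28.9]
tcp_rot: [3.138, 0.001, 1.649]
contact_force: [-0.6, 2.8, 8.4]
opening: 0.569
grasp_force: 50.9
clock: 4.7
eef_pos: [524.3, -206.5, 28.9]
tcp_rot: [3.138, 0.001, 1.649]
contact_force: [-1.2, 2.8, 7.8]
opening: 0.566
grasp_force: 50.9
t 4.7 pos [ 524.3 -206.5   28.9] F [-1.2  2.8  7.8] open 0.57 shift [-0.0039 -0.0002  0.0029] turn [0.003 0.001 0.   ]
```

```bash
python3 -m crank '[[0,0,-0.004,0,0,0,1],[0,0,-0.004,0,0,0,1]]' 
python3 -c "
from h import *
goal(568.4,-195,30,-.064)"
```

```text
clock: 4.9
eef_pos: [523.6, -206.6, 31.8]
tcp_rot: [3.14, 0.001, 1.649]
contact_force: [-0.0, -1.0, -2.3]
opening: 0.565
grasp_force: 52.2
t 4.9 pos [ 523.6 -206.6   31.8] F [-0.  -1.  -2.3] open 0.57 shift [0.0081 0.0455 0.0019] turn [0.002 0.001 0.142]
```

```bash
python3 -m crank '[[0.002,0.012,0.001,0,0,0.035,1],[0.004,0.024,0.001,0,0,0.07,1],[0.006,0.036,0.001,0,0,0.11,1],[0.008,0.0455,0.001,0.001,0,0.142,1],[0.008,0.0455,0.001,0.001,0,0.142,1]]'
python3 - <<'E'
from h import *
goal(568.4,-195,30,-.064)
crop(cams.grab_frame("top"),255,140,395,245,5,"pics/t2.png",2)
E
```

```text
clock: 5.4
eef_pos: [569.0, -194.7, 29.8]
tcp_rot: [3.141, 0.0, 1.507]
contact_force: [-0.5, 0.2, -2.9]
opening: 0.564
grasp_force: 52.3
t 5.4 pos [ 569.  -194.7   29.8] F [-0.5  0.2 -2.9] open 0.56 shift [-0.0003 -0.0006 -0.0002] turn [ 0.001  0.    -0.   ]
```

View pics/t2.png

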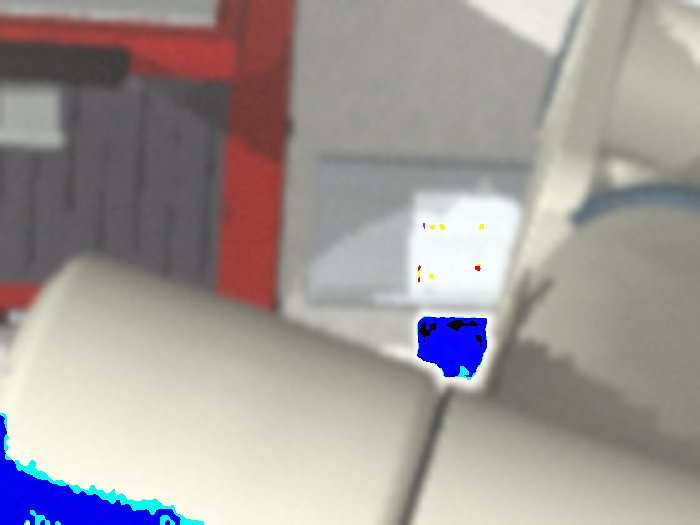

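The tray is straight and short of the wall. Its nose corners are at crop (316,157) and (307,300), and the grill's top edge runs (295,0) to (278,305). I'll check the offsets numerically.

Run:
```python
from h import *
np.set_printoptions(precision=1,suppress=True)
T=cams.grab_frame("top")
t=lambda a:(np.array(a,float)+.5)/5-.5+[255,140]
w=-.064;X=np.array([np.cos(w),np.sin(w)]);Y=np.array([-np.sin(w),np.cos(w)]);S=np.array([580.5,-6.5])
for n,p,z in (("nose far,near",[(316,155),(307,302)],22),("far side",[(530,160)],22),("near side",[(400,305)],22),("wall top",[(295,0),(279,300)],70)):
    P=atz(T,t(p),z)[:,:2]; print(n,P,"slot frame",np.c_[(P-S)@X,(P-S)@Y])
```

```text
nose far,near [[618.8 -25.7]
 [529.1 -20.1]] slot frame [[ 39.4 -16.7]
 [-50.4 -16.8]]
far side [[ 616.  -154.9]] slot frame [[  44.9 -145.8]]
near side [[527.3 -75.5]] slot frame [[-48.7 -72.3]]
wall top [[701.6 -12.6]
 [522.5  -3.2]] slot frame [[121.2   1.7]
 [-58.1  -0.5]]
```

```bash
python3 -m crank '[[0,0.002,0,0,0,0.008,1],[0.01,0.002,0,0,0,0.008,1],[0.02,0.002,0,0,0,0.008,1],[0.03,0.002,0,0,0,0.008,1],[0.038,0.002,0,0,0,0.008,1]]' 
python3 -m crank '[[0.006,0,0,0,0,0,1],[0.012,0,0,0,0,0,1],[0.018,0,0,0,0,0,1],[0.024,0,0,0,0,0,1],[0.03,0,0,0,0,0,1]]'; python3 -c "
from h import *
print(r.sense()['wrist_torque'])"
```

```text
clock: 6.0
eef_pos: [572.1, -155.8, 29.4]
tcp_rot: [-3.141, 0.0, 1.499]
contact_force: [1.6, -3.0, -2.2]
opening: 0.568
grasp_force: 52.2
clock: 6.5
eef_pos: [574.3, -126.6, 29.3]
tcp_rot: [-3.141, 0.0, 1.499]
contact_force: [0.7, -1.6, -1.5]
opening: 0.563
grasp_force: 52.2
[-0.22066096 -0.26122426 -0.17910826]
```

```bash
python3 -m crank '[[0.008,0,0,0,0,0,1],[0.016,0,0,0,0,0,1],[0.024,0,0,0,0,0,1],[0.032,0,0,0,0,0,1],[0.04,0,0,0,0,0,1]]' 
python3 -m crank '[[0.006,0,0,0,0,0,1],[0.012,0,0,0,0,0,1],[0.018,0,0,0,0,0,1],[0.024,0,0,0,0,0,1],[0.03,0,0,0,0,0,1]]'
python3 - <<'E'
from h import *
f=cams.grab_frame("scene"); crop(f,240,100,440,300,3,"pics/s2.png",1.2)
E
```

```text
clock: 7.0
eef_pos: [576.9, -86.4, 29.2]
tcp_rot: [-3.14, 0.0, 1.499]
contact_force: [1.3, -1.3, -1.7]
opening: 0.565
grasp_force: 52.3
clock: 7.5
eef_pos: [579.2, -56.8, 29.2]
tcp_rot: [-3.14, 0.0, 1.499]
contact_force: [0.1, -0.8, -1.6]
opening: 0.571
grasp_force: 52.3
```

View pics/s2.png

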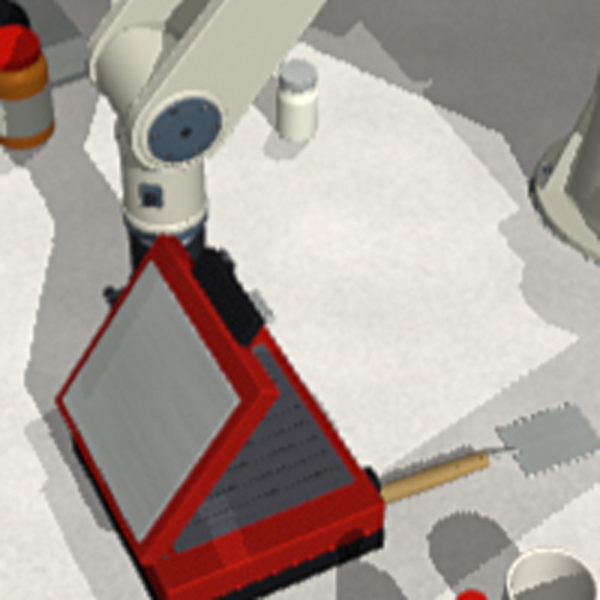

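The tray is about 26 mm short of home, and the gripper is clear of the open lid. I'll continue gently.

```bash
python3 -m crank '[[0.005,0,0,0,0,0,1],[0.01,0,0,0,0,0,1],[0.014,0,0,0,0,0,1],[0.017,0,0,0,0,0,1],[0.02,0,0,0,0,0,1]]' 
python3 -m crank '[[0.001,0,0,0,0,0,1],[0.002,0,0,0,0,0,1],[0.003,0,0,0,0,0,1],[0.004,0,0,0,0,0,1]]'
```

```text
clock: 8.05
eef_pos: [580.7, -37.0, 29.3]
tcp_rot: [-3.141, 0.0, 1.499]
contact_force: [0.4, -1.6, -1.5]
opening: 0.567
grasp_force: 52.3
clock: 8.45
eef_pos: [580.9, -33.3, 29.3]
tcp_rot: [-3.141, 0.0, 1.499]
contact_force: [-1.1, -1.1, -0.7]
opening: 0.569
grasp_force: 52.3
```

```bash
python3 -m crank '[[0.001,0,0,0,0,0,1],[0.002,0,0,0,0,0,1]]' 
python3 -m crank '[[0.001,0,0,0,0,0,1],[0.002,0,0,0,0,0,1]]'
```

```text
clock: 8.65
eef_pos: [581.1, -31.3, 29.3]
tcp_rot: [-3.141, 0.0, 1.499]
contact_force: [-0.5, -0.6, -1.9]
opening: 0.571
grasp_force: 52.3
clock: 8.85
eef_pos: [581.2, -29.2, 29.3]
tcp_rot: [-3.141, 0.0, 1.499]
contact_force: [-0.2, 0.2, -2.0]
opening: 0.564
grasp_force: 52.3
```

```bash
python3 -m crank '[[0.001,0,0,0,0,0,1],[0.002,0,0,0,0,0,1]]' |sed -n 2,4p
python3 -m crank '[[0.001,0,0,0,0,0,1],[0.002,0,0,0,0,0,1]]'|sed -n 2,4p
```

```text
eef_pos: [581.2, -28.0, 29.2]
tcp_rot: [-3.14, 0.001, 1.499]
contact_force: [-0.3, -10.1, -3.0]
eef_pos: [581.2, -27.5, 29.1]
tcp_rot: [-3.14, 0.003, 1.499]
contact_force: [-1.6, -22.7, -2.2]
```

```bash
python3 -m crank '[[0.001,0,0,0,0,0,1],[0.002,0,0,0,0,0,1]]'|sed -n 2,4p
```

```text
eef_pos: [581.2, -26.8, 29.1]
tcp_rot: [-3.14, 0.005, 1.501]
contact_force: [-1.3, -30.5, -2.2]
```

```bash
python3 -m crank '[[-0.0025,0,0.003,0,0,0,1],[-0.0025,0,0.003,0,0,0,1]]'|sed -n 2,4p
python3 -m crank '[[0,0,0,0,0,0,0.1],[0,0,0,0,0,0,0.1],[0,0,0,0,0,0,0.1],[0,0,0,0,0,0,0.1],[0,0,0,0,0,0,0.1]]'|sed -n 2,6p
python3 -m crank '[[-0.02,0,0,0,0,0,0.1],[-0.04,0,0,0,0,0,0.1],[-0.06,0,-0.005,0,0,0,0.1],[-0.06,0,-0.005,0,0,0,0.1]]'|sed -n 2,6p
python3 -m crank '[[0,0,0,0,0,0,1],[0,0,0,0,0,0,1],[0,0,0,0,0,0,1],[0,0,0,0,0,0,1],[0,0,0,0,0,0,1]]'|sed -n 2,6p
python3 - <<'E'
from h import *
f=cams.grab_frame("wrist");cv2.imwrite("pics/w2.png",f["image"][:,:,::-1])
E
```

```text
eef_pos: [581.3, -27.3, 28.7]
tcp_rot: [-3.14, 0.002, 1.5]
contact_force: [-9.9, -10.1, 29.9]
eef_pos: [581.5, -25.6, 26.1]
tcp_rot: [-3.14, 0.0, 1.499]
contact_force: [0.3, 0.4, 0.2]
opening: 0.899
grasp_force: 0.0
eef_pos: [577.4, -87.4, 31.5]
tcp_rot: [-3.141, 0.0, 1.497]
contact_force: [0.3, 1.2, 0.1]
opening: 0.899
grasp_force: 0.0
eef_pos: [577.2, -85.2, 31.2]
tcp_rot: [-3.14, 0.0, 1.499]
contact_force: [-0.0, -1.3, -0.0]
opening: 0.046
grasp_force: 0.0
```

View pics/w2.png

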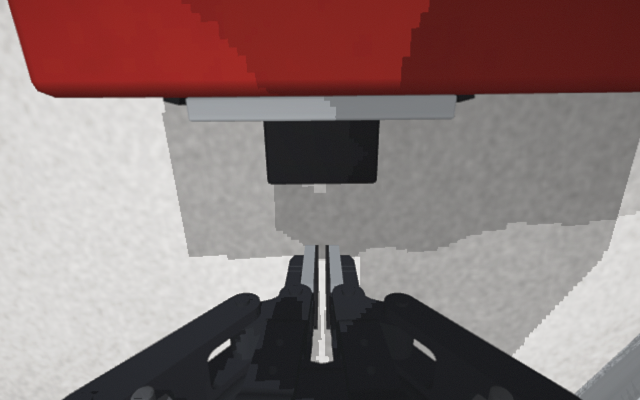

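The plate's front edge (row ~97) meets the wall, and the grip is at (322,152) with its rear edge at row 183. I'll push the grip's end face with closed fingers to make sure it is flush.

```bash
python3 -m crank '[[0,0,0.006,0,0,0,1],[0.01,0,0.006,0,0,0,1],[0.02,0,0.006,0,0,0,1],[0.026,0,0.006,0,0,0,1],[0.028,0,0.006,0,0,0,1]]'|sed -n 2,4p
python3 -m crank '[[0.002,0,0,0,0,0,1],[0.004,0,0,0,0,0,1],[0.005,0,0,0,0,0,1]]'|sed -n 2,4p
```

```text
eef_pos: [579.3, -56.6, 25.3]
tcp_rot: [-3.141, 0.0, 1.5]
contact_force: [-0.1, -0.7, 0.4]
eef_pos: [579.6, -53.3, 25.4]
tcp_rot: [-3.141, 0.001, 1.499]
contact_force: [-0.7, -9.3, 1.0]
```

```bash
python3 -m crank '[[0.001,0,0,0,0,0,1],[0.002,0,0,0,0,0,1]]'|sed -n 2,4p
```

```text
eef_pos: [579.6, -53.1, 25.4]
tcp_rot: [-3.141, 0.003, 1.5]
contact_force: [-1.2, -21.2, 0.2]
```

The stop is firm with no motion at 21 N, so the tray is home. Next I'll back off, rise and go above and behind the lid's front (hinge ~(729,115), angle ~0.92).

```bash
python3 -m crank '[[-0.025,0,0,0,0,0,1],[-0.05,0,-0.03,0,0,0,1],[-0.05,0,-0.075,0,0,0,1],[-0.05,0,-0.12,0,0,0,1],[-0.05,0,-0.165,0,0,0,1]]'|sed -n 2,4p
python3 -m crank '[[0,0,-0.045,0,0,0,1],[0,0,-0.09,0,0,0,1],[0,0,-0.14,0,0,0,1],[0,0.02,-0.14,0,0,0,1],[0,0.02,-0.14,0,0,0,1]]'|sed -n 2,4p
python3 - <<'E'
from h import *
goal(678,120,330,-.06)
T=cams.grab_frame("top");S=cams.grab_frame("scene")
im=np.zeros((560,800,3),np.uint8)
a=cv2.resize(T["image"][110:215,215:405,::-1],None,fx=4,fy=4,interpolation=2)[:560,:400]
b=cv2.resize(S["image"][165:305,240:380,::-1],None,fx=4,fy=4,interpolation=2)[:560,:400]
A=np.clip(a*1.7,0,255).astype(np.uint8);im[:A.shape[0],:400]=A
# full-width top crop instead of overlap
im[:b.shape[0],400:]=b[:, 100:500] if b.shape[1]>400 else b
cv2.imwrite("pics/ts.png",im)
E
```

```text
eef_pos: [575.8, -101.0, 191.9]
tcp_rot: [-3.14, -0.0, 1.498]
contact_force: [1.4, 0.0, 0.1]
eef_pos: [598.3, -102.4, 332.2]
tcp_rot: [3.138, 0.0, 1.499]
contact_force: [0.4, -0.4, 0.7]
t 13.1 pos [ 598.3 -102.4  332.2] F [ 0.4 -0.4  0.7] open -0.0 shift [0.2276 0.0635 0.0023] turn [ 0.004  0.    -0.012]
```

View pics/ts.png

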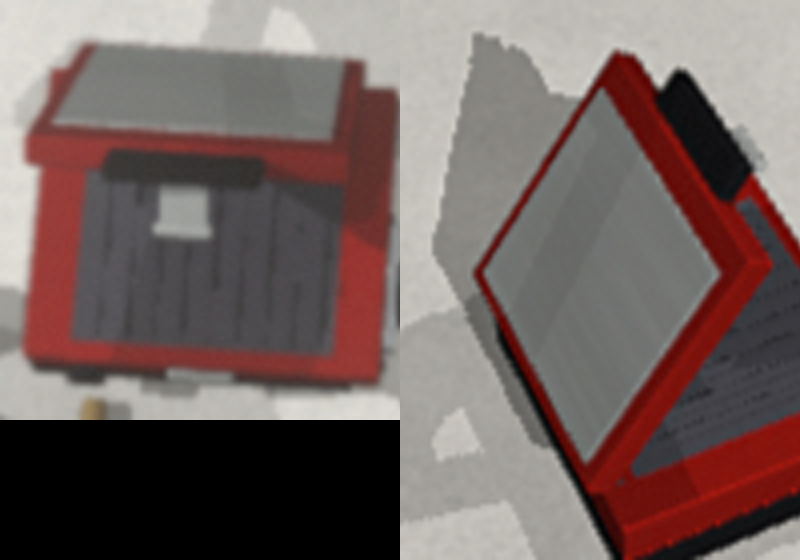

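The lid is untouched at about 0.88 rad, with its steel panel's front corners near z = 240. I'll move above and behind its outer face.

```bash
python3 -m crank '[[0.045,0.03,0,0,0,0,1],[0.09,0.063,0,0,0,0,1],[0.135,0.063,0,0,0,0,1],[0.18,0.063,0,0,0,0,1],[0.227,0.063,0,0,0,-0.012,1]]'|sed -n 2,4p
python3 -m crank '[[0,0,0.02,0,0,0,1],[0,0,0.04,0,0,0,1],[0,0,0.05,0,0,0,1],[0,0,0.05,0,0,0,1]]'|sed -n 2,5p
python3 -c "
from h import *
goal(670,120,270,-.06)"
```

```text
eef_pos: [674.5, 121.4, 328.2]
tcp_rot: [-3.137, 0.001, 1.511]
contact_force: [0.3, 0.3, 0.3]
eef_pos: [673.9, 119.4, 277.5]
tcp_rot: [-3.136, 0.001, 1.511]
contact_force: [0.6, -0.1, -0.1]
opening: 0.001
t 14.1 pos [673.9 119.4 277.5] F [ 0.6 -0.1 -0.1] open 0.0 shift [ 0.0004 -0.0039  0.0075] turn [-0.006  0.001 -0.   ]
```

```bash
python3 -m crank '[[0,-0.004,0.002,0,0,0,1],[0,-0.008,0.004,0,0,0,1],[0,-0.012,0.006,0,0,0,1],[0,-0.016,0.008,0,0,0,1],[0,-0.02,0.01,0,0,0,1]]'|sed -n 2,4p
python3 -m crank '[[0,-0.004,0.002,0,0,0,1],[0,-0.008,0.004,0,0,0,1],[0,-0.012,0.007,0,0,0,1],[0,-0.016,0.009,0,0,0,1]]'|sed -n 2,4p
```

```text
eef_pos: [655.2, 121.0, 270.4]
tcp_rot: [-3.141, -0.0, 1.511]
contact_force: [0.2, -0.4, -1.3]
eef_pos: [639.8, 122.1, 261.5]
tcp_rot: [3.141, -0.0, 1.511]
contact_force: [3.2, -0.3, 1.6]
```

```bash
python3 -m crank '[[0,-0.007,0.006,0,0,0,1],[0,-0.013,0.013,0,0,0,1],[0,-0.023,0.021,0,0,0,1],[0,-0.034,0.03,0,0,0,1],[0,-0.044,0.039,0,0,0,1]]'|sed -n 2,4p
python3 -m crank '[[0,-0.006,0.007,0,0,0,1],[0,-0.012,0.014,0,0,0,1],[0,-0.018,0.022,0,0,0,1],[0,-0.025,0.031,0,0,0,1]]'|sed -n 2,4p
```

```text
eef_pos: [594.4, 124.7, 221.1]
tcp_rot: [-3.14, 0.0, 1.511]
contact_force: [2.9, 0.1, 1.0]
eef_pos: [570.4, 126.1, 190.7]
tcp_rot: [-3.141, 0.0, 1.511]
contact_force: [2.0, 0.2, 1.1]
```

```bash
python3 -m crank '[[0,-0.005,0.009,0,0,0,1],[0,-0.01,0.017,0,0,0,1],[0,-0.015,0.026,0,0,0,1],[0,-0.019,0.034,0,0,0,1],[0,-0.019,0.034,0,0,0,1]]'|sed -n 2,4p
python3 - <<'E'
from h import *
crop(cams.grab_frame("scene"),225,90,425,310,2.7,"pics/s3.png",1.2)
E
```

```text
eef_pos: [550.0, 127.1, 155.8]
tcp_rot: [-3.138, 0.001, 1.511]
contact_force: [-0.4, 0.3, 0.1]
```

View pics/s3.png

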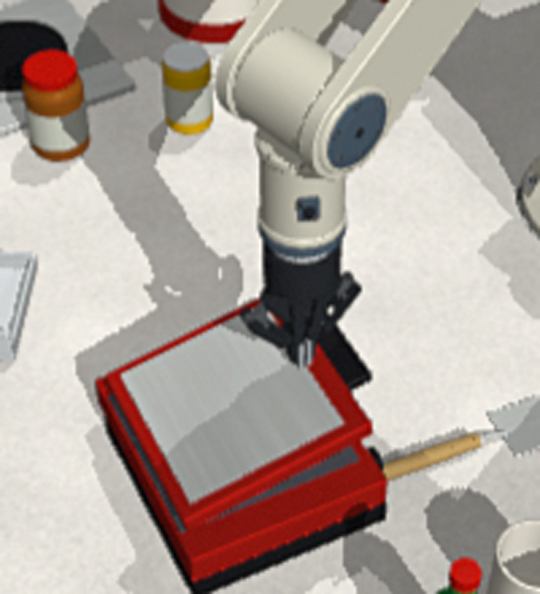

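The lid is down to about 0.2 rad, with the fingertips on its outer face near the front edge at crop (303,360). Next I'll press straight down, reading the force as I go.

```bash
python3 -m crank '[[0,-0.002,0.006,0,0,0,1],[0,-0.004,0.012,0,0,0,1],[0,-0.006,0.018,0,0,0,1],[0,-0.007,0.022,0,0,0,1]]'|sed -n 2,4p
python3 -m crank '[[0,0,0.003,0,0,0,1],[0,0,0.006,0,0,0,1],[0,0,0.008,0,0,0,1]]'|sed -n 2,4p
python3 -m crank '[[0,0,0.002,0,0,0,1],[0,0,0.003,0,0,0,1]]'|sed -n 2,4p
```

```text
eef_pos: [544.3, 127.7, 134.7]
tcp_rot: [-3.14, 0.0, 1.511]
contact_force: [0.9, 0.3, 1.2]
eef_pos: [543.2, 127.7, 127.4]
tcp_rot: [-3.138, 0.0, 1.511]
contact_force: [-5.2, 0.5, 9.3]
eef_pos: [543.7, 127.7, 124.1]
tcp_rot: [-3.139, 0.0, 1.511]
contact_force: [-1.1, -0.1, 2.8]
```

```bash
python3 -m crank '[[0,0,0.002,0,0,0,1],[0,0,0.003,0,0,0,1]]'|sed -n 2,4p
python3 -m crank '[[0,0,0.001,0,0,0,1],[0,0,0.002,0,0,0,1]]'|sed -n 2,4p
```

```text
eef_pos: [544.5, 127.7, 121.0]
tcp_rot: [-3.14, 0.0, 1.511]
contact_force: [-1.6, -0.3, 10.3]
eef_pos: [544.6, 127.7, 120.8]
tcp_rot: [-3.14, 0.0, 1.511]
contact_force: [-10.1, -3.1, 31.9]
```

The force peaked, dropped, then hit a hard stop with the tip at z ≈ 102, so the lid has clipped. I'll withdraw and check.

```bash
python3 -m crank '[[0,0,-0.02,0,0,0,1],[0,0,-0.06,0,0,0,1],[0,0,-0.1,0,0,0,1],[0,0,-0.15,0,0,0,1],[0,0,-0.2,0,0,0,1]]'|sed -n 2,4p
python3 -m crank '[[0,-0.045,-0.02,0,0,0,1],[0,-0.09,-0.02,0,0,0,1],[0,-0.13,-0.02,0,0,0,1],[0,-0.17,-0.02,0,0,0,1],[0,-0.17,-0.02,0,0,0,1]]'|sed -n 2,4p
python3 - <<'E'
from h import *
S=cams.grab_frame("scene");T=cams.grab_frame("top")
a=cv2.resize(T["image"][90:290,140:340,::-1],(400,400),interpolation=2);b=cv2.resize(S["image"][140:340,230:430,::-1],(400,400),interpolation=2)
cv2.imwrite("pics/fin.png",np.hstack([np.clip(a*1.7,0,255).astype(np.uint8),b]))
E
```

```text
eef_pos: [544.4, 127.5, 320.8]
tcp_rot: [-3.14, 0.0, 1.511]
contact_force: [1.1, 0.2, -0.2]
eef_pos: [371.2, 137.6, 339.3]
tcp_rot: [-3.139, 0.0, 1.512]
contact_force: [0.6, -0.5, 0.2]
```

View pics/fin.png

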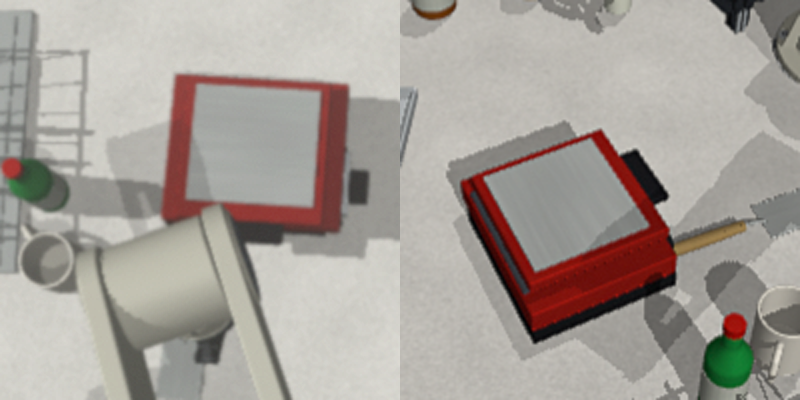

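The lid is shut flat, the tray's grip (358,187) sits tight against the grill side, and the bystanders are undisturbed.

```bash
python3 -c "
from rig import sign_off
print(sign_off())"
```

```text
the job is handed in; nothing more can be done
None
```

I slid the drip tray in until it stopped firmly against the grill, pressed the lid down until it clipped shut, and handed the job in at about 17 s of the 72 s, with nothing else moved in the views I checked.

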